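Clear and pin the welding jig

ROBOT

A 7-joint arm with a two-finger parallel gripper is mounted at the origin on the work surface. World frame = base frame: x ahead of the robot, y to its left, z up, the work surface at z = 0. Lengths are in mm, angles in rad, forces in N, time in s.
With the tool pointing down it reaches from about 350 to 900 mm from the base axis. Payload 7.2 kg.
Tool frame: the origin (TCP) lies at the centre of the arm's flange, where the gripper is bolted on; the fingertips stand 173 mm ahead of it and the grasp point (between the pads) lies 155 mm ahead of it; z points along the fingers, y is the direction in which the jaws open and shut (so a half turn about z gives the same grasp; the last joint's range is limited). The gripper opens to 85 mm and grips with 20 to 120 N. Pads are 22 mm wide; open, the fingers measure 114 mm over their backs; the gripper's body (76 mm by 85 mm) begins 54 mm behind the grasp point. The pads swing forward as they close: fully open they stand 13 mm farther back than shut.
Start: joints at [-1.252, 0.411, -0.013, 1.596, 0.006, 1.134, -0.082], TCP at [235.775, 578.82, 404.697] pointing down, gripper open.
Joint ranges: [-2.95, 2.95], [-0.29, 1.99], [-1.47, 1.44], [0.14, 2.54], [-1.03, 4.17], [0.13, 1.85], [-2.86, 2.86]. Speed limits (rad/s): [2.39, 2.39, 3.01, 3.01, 3.14, 3.14, 3.14].

INTERFACE

Orientations are given as a unit quaternion [x, y, z, w].
In Python, from workcell import robot gives the robot as it stands. The module is installed in compiled form; this text tells all that it offers. Calls block until the motion is done:
- robot.move_to(position, orientation): joint-space move of the TCP to a pose.
- robot.line_to(position, rotation=None, vel=150, stop_force=None): straight line of the TCP; rotation=None keeps the orientation; vel is the mean speed in mm/s. With stop_force (N) it stops when the force on the tool has changed by that much, and returns True; else False.
- robot.set_joints(angles): joint-space move.
- robot.gripper_open() and robot.clamp(newtons=None): open the fingers fully, or close them until they stop; newtons is the grip in N (None keeps the last).
- robot.wait(seconds).
- robot.solve_ik(position, orientation): joint angles nearest the present ones, or None.
- robot.get_obs(): the state.
- robot.grab_frame(name): name is "side" or "top"; returns a dict with "pixels" (400x640x3 uint8, red, green, blue), "K" (3x3 intrinsics, pixels), "k1" (the pictures are not rectified: a ray, as slopes to the right and down, at radius r is drawn at 1 + k1 r^2 times it, then the intrinsics apply), "R" (3x3) and "t" (3): a world point X has camera coordinates R X + t. Camera axes: x right, y down, z forward; pixel columns grow to the right and rows downward; lengths in mm; the calibration is good to about 2 mm. A picture is of the moment at which its call begins. There is no depth.
A pose or a line that the arm cannot do raises robot.MotionError and nothing moves.
- robot.sign_off(): hands the job in, once; it reports no verdict.
The state is a dict: "time": time; "joints": joint angles; "joint_velocities": joint speeds; "joint_torque": joint torques, N m; "tcp_pos": TCP position; "ee_rot": TCP orientation; "contact_force": force on the tool from outside, world axes, zero at the start; "wrist_torque": the same for the moment, N m; "gripper_width": finger opening in mm.
Only numpy, scipy, OpenCV 4.12 (cv2) and the standard library are available. Lean on these libraries where they do the work, as an engineer would, in place of code of your own. Each camera call takes 0.05 s, during which the arm holds its last target.

TASK

Get the welding jig ready for the next job: with the orange-handled pusher, and never with the fingers, sweep every offcut off the jig plate into the red scrap pan at its open end. Then stand the pusher back upright in the middle of its rubber mat, and after that push each locating pin from the rack fully home, upright, in the hole ringed in its own colour. Leave everything else on the bench where it is.

Things in the scene. Friction and masses are not known exactly. Their poses are not given: they have to be found in the camera images.
- jig: welding jig fixed to the bench, standing anywhere and turned a little. Origin: under the middle of its dark steel plate, at bench level. Plate: 182 mm along x, 240 mm along y (y from -120 to +120 mm), top 40 mm above the bench. Grey lips 15 mm higher than the plate stand on three sides: their inner faces are at x = -91 and +91 mm and y = -114 mm. The +y end has no lip: there the plate drops into the scrap pan
- pan_floor (a point): middle of the floor of the red scrap pan built on to the jig beyond the +y edge of the plate (jig y 120 to 230 mm, x -91 to +91 mm inside); floor 4 mm above the bench, outer walls 55 mm above the bench. Axes as the jig
- hole_blue (a point): mouth of the dowel hole in the plate, ringed with blue paint, on the hole axis at the top of the plate; 10.5 mm wide, 38 mm deep, mouth chamfered; z up
- hole_yellow (a point): mouth of the dowel hole in the plate, ringed with yellow paint, on the hole axis at the top of the plate; 10.5 mm wide, 38 mm deep, mouth chamfered; z up
- hole_green (a point): mouth of the dowel hole in the plate, ringed with green paint, on the hole axis at the top of the plate; 10.5 mm wide, 38 mm deep, mouth chamfered; z up
- hole_red (a point): mouth of the dowel hole in the plate, ringed with red paint, on the hole axis at the top of the plate; 10.5 mm wide, 38 mm deep, mouth chamfered; z up
- pin_blue_cap (a point): centre of the blue cap of a locating pin (may be absent: None). Round cap 20 mm across, 40 mm tall, z up; below it a steel shank 9 mm across, 34 mm long, with a pointed foot, so the foot lies 54 mm below this point, and the cap centre is 20 mm above the hole mouth when the pin is fully home. 60 g. It starts upright in the wooden rack, cap resting on the rack
- pin_yellow_cap (a point): centre of the yellow cap of a locating pin (may be absent: None). Round cap 20 mm across, 40 mm tall, z up; below it a steel shank 9 mm across, 34 mm long, with a pointed foot, so the foot lies 54 mm below this point, and the cap centre is 20 mm above the hole mouth when the pin is fully home. 60 g. It starts upright in the wooden rack, cap resting on the rack
- pin_green_cap (a point): centre of the green cap of a locating pin (may be absent: None). Round cap 20 mm across, 40 mm tall, z up; below it a steel shank 9 mm across, 34 mm long, with a pointed foot, so the foot lies 54 mm below this point, and the cap centre is 20 mm above the hole mouth when the pin is fully home. 60 g. It starts upright in the wooden rack, cap resting on the rack
- pin_red_cap (a point): centre of the red cap of a locating pin (may be absent: None). Round cap 20 mm across, 40 mm tall, z up; below it a steel shank 9 mm across, 34 mm long, with a pointed foot, so the foot lies 54 mm below this point, and the cap centre is 20 mm above the hole mouth when the pin is fully home. 60 g. It starts upright in the wooden rack, cap resting on the rack
- rack: wooden pin rack fixed to the bench, 165 mm along its x, 50 mm along y, 40 mm high, with four sockets in a row along x, 42 mm apart; origin under its middle. Any pin may be in any socket; it may be on either side of the jig
- pusher_grip (a point): grip point of the chip pusher: on its orange upright handle, 80 mm above its underside. Foot: aluminium bar 120 mm along y, 28 mm along x, 28 mm high, with square faces that push along x either way. Handle: 18 mm along x, 40 mm along y, rising from the foot to 110 mm above the underside. 300 g. It stands upright by itself, z up
- mat: black rubber mat fixed to the bench, 150 mm along x, 130 mm along y, 4 mm thick, origin under its middle; the home of the pusher. It may be on either side of the jig
- scrap0_c (a point): centre of an offcut on the plate (may be absent: None): solid square bar stub, bare steel, 28 x 28 mm, 28 mm high, about 80 g
- scrap1_c (a point): centre of an offcut on the plate (may be absent: None): square tube stub, rusty brown, 28 x 28 mm, 32 mm high, about 80 g
- scrap2_c (a point): centre of an offcut on the plate (may be absent: None): angle-iron stub, rusty brown L, 30 x 30 mm, 26 mm high, about 80 g
- scrap3_c (a point): centre of an offcut on the plate (may be absent: None): round bar stub standing on end, bare steel, 28 mm across, 24 mm high, about 80 g
- scrap4_c (a point): centre of an offcut on the plate (may be absent: None): flat bar chunk, bare steel with a blue tint band, 34 x 24 mm, 20 mm high, about 80 g
- spray_can: bystander: white spray can, 60 mm wide, 170 mm tall, standing; origin at its underside
- wire_brush: bystander: hand brush lying on the bench; origin at its underside
- chip_hammer: bystander: hammer lying on the bench; origin at its underside
- magnet_square: bystander: yellow welding square, 90 x 90 mm, 22 mm high; origin at its underside
- coupons: bystander: small stack of steel flats, 100 x 50 mm, 18 mm high; origin at its underside
- tip_cup: bystander: metal cup, 70 mm wide, 70 mm tall, standing; origin at its underside

How it is judged:
By the outcome, as a careful person would: the job done as asked, in the order asked, and still so for the second after the job is handed in, with the robot touching nothing.
Of scrap0, scrap1, scrap2, scrap3, scrap4 only 3 to 5 are there at a start; the rules pass over those that are not, and their reading is None.
Of pin_blue, pin_yellow, pin_green, pin_red only 3 to 4 are there at a start; the rules pass over those that are not, and their reading is None.
At some moment in a run one of scrap0, scrap1, scrap2, scrap3, scrap4 may be knocked a few centimetres aside while the robot is not near it.
It also fails if it takes over 210 s, if anything falls off the work surface, if the arm or the gripper's body presses on something with over 40 N, if the wrist force passes 120 N, or if a joint passes its speed limit or range.

## Working session

There is one attempt and no reset: what is moved stays moved. The work goes in short steps, each a Python script; the robot and the scene stay as the last script left them, time stands still between calls to the robot, and variables do not carry over. Pictures are saved under pics/ and viewed, and the job is handed in when it is done.

```bash
mkdir -p pics; ls; cat > h.py <<'E'
import numpy as np, cv2
from workcell import robot
def grab(n,save=None):
    f=robot.grab_frame(n)
    if save: cv2.imwrite('pics/'+save,cv2.cvtColor(f['pixels'],cv2.COLOR_RGB2BGR))
    return f
def ray(f,u,v):
    K=np.array(f['K'],float); 
    p=cv2.undistortPoints(np.array([[[u,v]]],float),K,np.array([f['k1'],0,0,0,0],float))[0,0]
    R=np.array(f['R']);t=np.array(f['t'])
    return -R.T@t, R.T@np.array([p[0],p[1],1.])
def onz(f,u,v,z):
    c,d=ray(f,u,v); return c+d*(z-c[2])/d[2]
def proj(f,X):
    K=np.array(f['K'],float)
    p,_=cv2.projectPoints(np.array(X,float).reshape(-1,1,3),cv2.Rodrigues(np.array(f['R'],float))[0],np.array(f['t'],float),K,np.array([f['k1'],0,0,0,0],float))
    return p[:,0]
E
python3 - <<'E'
from h import *
for n in('side','top'):
    f=grab(n,n+'0.png'); print(n,f['K'],f['k1'],-np.array(f['R']).T@f['t'],np.array(f['R'])[2])
o=robot.get_obs();print(o['time'],o['tcp_pos'],o['ee_rot'],o['gripper_width'])
E
```

```text
pics
side [[397.19691161   0.         323.2667121 ]
 [  0.         397.19691161 196.09841558]
 [  0.           0.           1.        ]] -0.06641936433129664 [  30.89953833 -522.30752573  630.46161154] [ 0.57843492  0.56716961 -0.58628635]
top [[507.97479285   0.         313.1468338 ]
 [  0.         507.97479285 191.82273456]
 [  0.           0.           1.        ]] -0.023665942441520538 [ 515.56849111   -7.92154573 1355.18542572] [ 0.05427127  0.00484787 -0.99851446]
0.1 [235.72753778 578.63192898 403.93339762] [ 1.92205972e-01  9.81354341e-01 -7.16767205e-04 -8.90824143e-05] 85.3791878992823
```

View pics/side0.png

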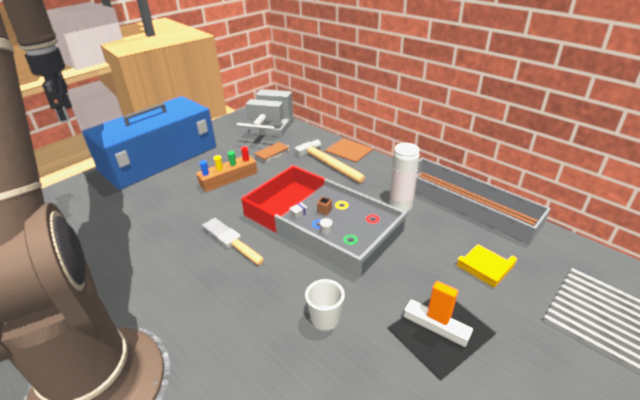

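View pics/top0.png

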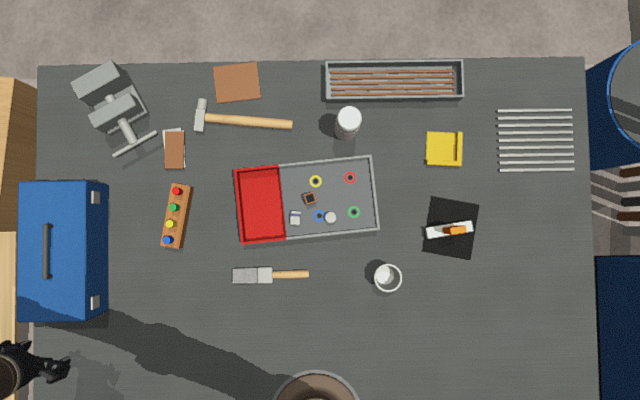

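```bash
python3 - <<'E'
import cv2
a=cv2.imread('pics/top0.png')
cv2.imwrite('pics/z1.png',cv2.resize(a[145:250,225:390],None,fx=4.8,fy=4.8,interpolation=2))
cv2.imwrite('pics/z2.png',cv2.resize(a[190:265,415:485],None,fx=7,fy=7,interpolation=2))
cv2.imwrite('pics/z3.png',cv2.resize(a[175:255,150:200],None,fx=7,fy=7,interpolation=2))
b=cv2.imread('pics/side0.png')
cv2.imwrite('pics/z4.png',cv2.resize(b[160:270,235:410],None,fx=4.5,fy=4.5,interpolation=2))
E
```

```text
(no output)
```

View pics/z1.png

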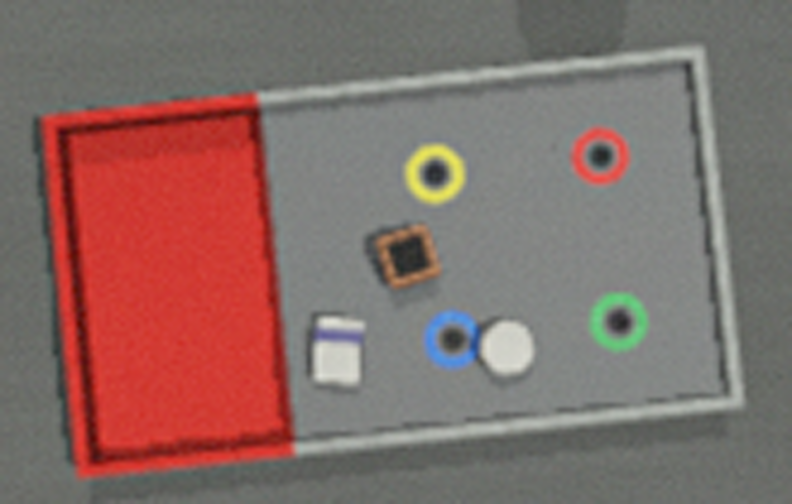

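View pics/z2.png

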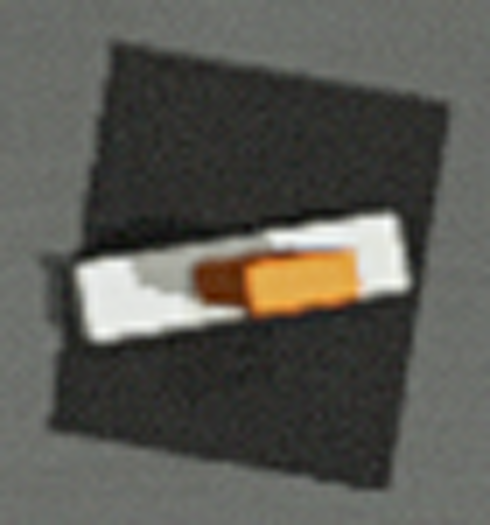

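View pics/z3.png

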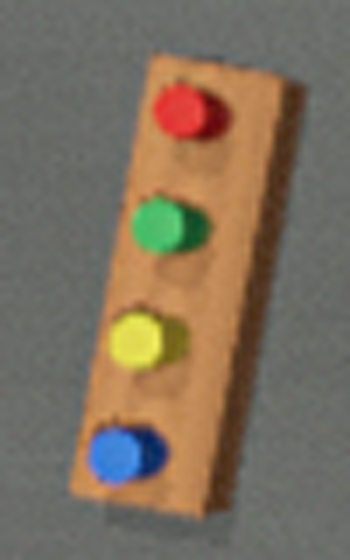

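View pics/z4.png

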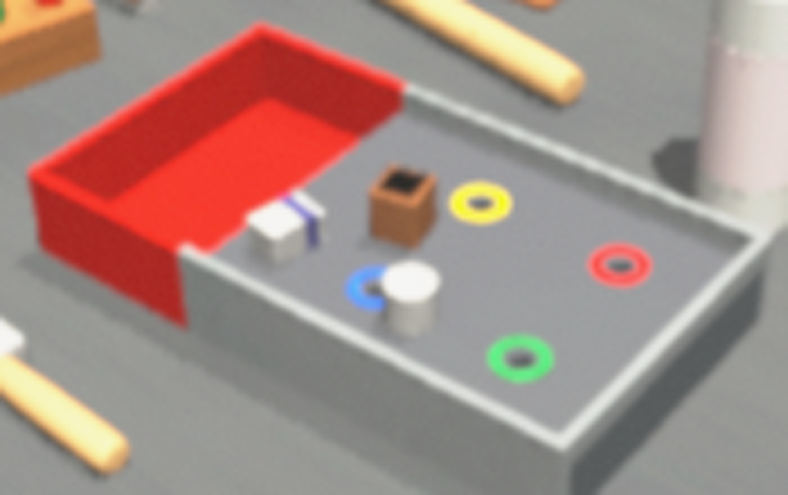

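```bash
cat > meas.py <<'E'
from h import *
def hsv(f): return cv2.cvtColor(f['pixels'],cv2.COLOR_RGB2HSV)
COL={'red':[(0,8),(172,180)],'yellow':[(24,34)],'green':[(55,85)],'blue':[(100,115)],'orange':[(10,20)]}
def comps(f,col,smin=120,vmin=70,amin=6):
    h=hsv(f);m=np.zeros(h.shape[:2],np.uint8)
    for a,b in COL[col]: m|=cv2.inRange(h,(a,smin,vmin),(b,255,255))
    n,l,s,c=cv2.connectedComponentsWithStats(m)
    return [(tuple(c[i].round(2)),int(s[i][4]),tuple(s[i][:4])) for i in range(1,n) if s[i][4]>=amin]
E
python3 - <<'E'
from meas import *
for n in('top','side'):
    f=grab(n)
    for c in COL: print(n,c,[tuple(map(float,x[0]))+(x[1],)+tuple(map(int,x[2])) for x in comps(f,c) if x[0][1]>60 and x[0][0]>110])
E
```

```text
top red [(259.29, 204.07, 3471, 233, 164, 53, 81), (349.7, 177.12, 60, 344, 172, 12, 11), (176.73, 190.8, 70, 172, 187, 11, 8)]
top yellow [(442.98, 148.39, 1098, 426, 131, 37, 35), (315.0, 181.02, 51, 310, 176, 11, 11), (170.14, 223.41, 66, 166, 220, 10, 8)]
top green [(173.54, 206.98, 56, 169, 204, 10, 7), (353.22, 207.33, 9, 350, 207, 8, 2), (352.11, 215.33, 9, 349, 213, 8, 4)]
top blue [(618.04, 93.05, 484, 606, 40, 34, 109), (318.75, 215.1, 51, 314, 210, 11, 11), (167.36, 239.64, 58, 163, 237, 10, 7)]
top orange [(232.56, 80.9, 921, 213, 63, 45, 40), (394.15, 71.52, 219, 332, 70, 122, 4), (393.93, 77.02, 212, 332, 76, 122, 3), (393.85, 82.51, 210, 332, 81, 122, 4), (257.25, 85.75, 8, 255, 83, 4, 6), (395.89, 88.02, 207, 332, 86, 122, 4), (251.51, 96.17, 47, 242, 92, 18, 8), (394.68, 93.47, 181, 332, 92, 122, 4), (173.83, 149.98, 619, 165, 132, 19, 37), (177.59, 215.26, 1088, 160, 183, 33, 66), (310.5, 202.58, 12, 306, 201, 10, 4), (454.64, 229.89, 174, 443, 226, 23, 10)]
side red [(600.03, 63.23, 1589, 559, 46, 81, 36), (485.65, 62.99, 973, 456, 49, 60, 29), (401.09, 64.31, 630,
[... 2459 characters left out ...]
, 151, 7, 14), (350.06, 239.46, 54, 344, 235, 13, 9)]
side blue [(149.66, 140.86, 6840, 83, 97, 132, 92), (203.8, 166.73, 82, 200, 160, 8, 15), (315.18, 223.94, 33, 312, 220, 8, 8)]
side orange [(167.68, 75.48, 6529, 88, 29, 147, 89), (349.24, 149.52, 590, 326, 139, 46, 23), (271.2, 150.39, 243, 256, 143, 31, 16), (336.13, 167.47, 78, 309, 151, 54, 31), (227.15, 173.52, 992, 197, 157, 60, 34), (480.31, 199.06, 605, 420, 173, 117, 52), (324.08, 206.54, 140, 318, 200, 13, 14), (244.5, 254.0, 8, 241, 251, 8, 7), (259.33, 262.33, 6, 257, 261, 5, 3), (510.89, 268.0, 9, 507, 264, 8, 9), (474.0, 275.44, 9, 470, 273, 9, 6), (440.97, 305.08, 761, 427, 281, 31, 44), (495.0, 285.43, 7, 492, 283, 7, 5)]
```

```bash
python3 - <<'E'
from meas import *
f=grab('top');s=grab('side')
def tri(a,b):
    c1,d1=ray(f,*a);c2,d2=ray(s,*b)
    A=np.stack([d1,-d2],1);x=np.linalg.lstsq(A,c2-c1,rcond=None)[0]
    p,q=c1+d1*x[0],c2+d2*x[1];return (p+q)/2,np.linalg.norm(p-q)
g=[x for x in comps(f,'green',smin=80,amin=3)if x[0][0]>300];print(g)
gr=[353,211.6]
H={'red':((349.7,177.12),(372.22,218.58)),'yellow':((315,181.02),(341.23,204.7)),'green':(gr,(350.06,239.46)),'blue':((318.9,215.3),(317.5,223.8))}
for k,(a,b) in H.items(): print(k,onz(f,*a,40)[:2].round(1),onz(s,*b,40)[:2].round(1),[q if np.isscalar(q) else q.round(1) for q in tri(a,b)])
P=lambda x,y,k,ox,oy:((x+.5)/k-.5+ox,(y+.5)/k-.5+oy)
print('jig corners')
C=[onz(f,*P(*p,4.8,225,145),55) for p in [(42,117),(703,47),(743,405),(80,477)]]
for c in C: print(c.round(1))
print(np.linalg.norm(C[0]-C[1]),np.linalg.norm(C[1]-C[2]),[np.degrees(np.arctan2(*(C[i]-C[j])[[1,0]])) for i,j in((0,1),(3,2),(0,3),(1,2))])
print('mat'); M=[onz(f,*P(*p,7,415,190),4) for p in [(112,43),(448,103),(388,489),(50,430)]]
for c in M: print(c.round(1))
print(np.mean(M,0), [np.linalg.norm(M[i]-M[(i+1)%4]).round(1) for i in range(4)])
print('foot top z=32');F=[onz(f,*P(*p,7,415,190),32) for p in [(78,265),(398,213),(412,286),(92,342)]]
for c in F: print(c.round(1))
print(np.mean(F,0), [np.linalg.norm(F[i]-F[(i+1)%4]).round(1) for i in range(4)],[np.degrees(np.arctan2(*(F[i]-F[j])[[1,0]])) for i,j in((0,1),(3,2))])
print('handle top');Q=[onz(f,*P(*p,7,415,190),114) for p in [(244,262),(354,249),(358,302),(249,317)]]
print(np.mean(Q,0), [np.linalg.norm(Q[i]-Q[(i+1)%4]).round(1) for i in range(4)])
print('rack top');Q=[onz(f,*P(*p,7,150,175),40) for p in [(152,55),(283,75),(205,517),(72,493)]]
for c in Q: print(c.round(1))
print(np.mean(Q,0), [np.linalg.norm(Q[i]-Q[(i+1)%4]).round(1) for i in range(4)])
print('caps')
for k,p in {'red':(181,111),'green':(158,226),'yellow':(134,340),'blue':(116,455)}.items(): print(k,onz(f,*P(*p,7,150,175),80).round(1))
print('scrap')
for k,p,z in (('tube',(411,256),72),('round',(507,348),64),('flat',(338,350),60)): print(k,onz(f,*P(*p,4.8,225,145),z).round(1))
E
```

```text
[((np.float64(353.43), np.float64(211.34)), 67, (np.int32(348), np.int32(206), np.int32(12), np.int32(12)))]
red [623.8 -97. ] [624.6 -98.7] [array([624.4, -97.7,  39.5]), np.float64(1.8235792387318215)]
yellow [615.1  -6.8] [616.7  -8.9] [array([616. ,  -7.7,  39.7]), np.float64(2.6673808405814867)]
green [ 534.2 -103.8] [ 534.7 -107.1] [array([ 535.2, -105. ,   38.3]), np.float64(2.741148103664981)]
blue [526.  -15.5] [525.2 -16.4] [array([526. , -15.5,  39. ]), np.float64(0.07330245254478403)]
jig corners
[648.3 202.8  55. ]
[ 680.3 -152.1   55. ]
[ 488.6 -169.2   55. ]
[455.8 183.9  55. ]
356.35440071352645 192.49003846803973 [np.float64(95.15019840169809), np.float64(95.30816128417308), np.float64(5.6008218913311945), np.float64(5.1070914264091565)]
mat
[ 573.7 -313.8    4. ]
[ 548.9 -441.2    4. ]
[ 403.3 -413.8    4. ]
[ 427.6 -286.4    4. ]
[ 488.35647354 -363.79032297    4.        ] [np.float64(129.8), np.float64(148.1), np.float64(129.7), np.float64(148.7)]
foot top z=32
[ 490.2 -292.6   32. ]
[ 507.6 -412.2   32. ]
[ 480.4 -416.6   32. ]
[ 461.7 -297.    32. ]
[ 484.96938297 -354.61298756   32.        ] [np.float64(120.9), np.float64(27.5), np.float64(121.0), np.float64(28.9)] [np.float64(98.25170754759036), np.float64(98.92351688460978)]
handle top
[ 484.45723041 -352.64752467  114.        ] [np.float64(38.7), np.float64(18.5), np.float64(38.5), np.float64(19.2)]
rack top
[617.4 367.5  40. ]
[609.1 318.6  40. ]
[445.9 348.   40. ]
[455.4 397.4  40. ]
[531.96164976 357.88051283  40.        ] [np.float64(49.6), np.float64(165.8), np.float64(50.3), np.float64(164.7)]
caps
red [593.9 345.6  80. ]
green [552.5 354.   80. ]
yellow [511.7 362.7  80. ]
blue [470.6 369.2  80. ]
scrap
tube [569.9   5.9  72. ]
round [520.8 -44.   64. ]
flat [521.1  45.5  60. ]
```

```bash
cat > m.py <<'E'
from meas import *
from scipy.spatial.transform import Rotation as Rot
YAW=np.radians(5.23); O=np.array([573.5,-41.4])
def j2w(x,y): 
    c,s=np.cos(YAW),np.sin(YAW); return O+[c*x-s*y,s*x+c*y]
def w2j(p):
    d=np.array(p)[:2]-O;c,s=np.cos(YAW),np.sin(YAW);return np.array([c*d[0]+s*d[1],-s*d[0]+c*d[1]])
def q(deg):
    a=np.radians(deg);y=np.array([np.cos(a),np.sin(a),0]);z=np.array([0,0,-1.])
    return Rot.from_matrix(np.stack([np.cross(y,z),y,z],1)).as_quat()
def T(xy,z): return [float(xy[0]),float(xy[1]),float(z+155)]   # grasp point at z
def st(tag=''):
    o=robot.get_obs();print(tag,'t%.1f'%o['time'],'tcp',np.round(o['tcp_pos'],1),'F',np.round(o['contact_force'],1),'w%.1f'%o['gripper_width'],'j',np.round(o['joints'],2));return o
E
python3 - <<'E'
from m import *
for n,p,z in (('push',(484.7,-353.8),84),('mat',(488.4,-363.8),84),('jigA',j2w(-27,-96),124),('jigB',j2w(27,-96),124),('jigC',j2w(27,128),124),('rackb',(470.6,369.2),65),('rackr',(594,345.6),65),('hr',(624,-97),65),('hb',(526,-15),65),('hg',(534.5,-104),65)):
    for a in ({'push':(8.6,188.6),'mat':(-11,169)}.get(n) or ((95.2,-84.8) if n[0]=='j' else (79.2,-100.8) if n[0]=='r' else (50,-130,-40,140))):
        j=robot.solve_ik(T(p,z+100),q(a)); j2=robot.solve_ik(T(p,z),q(a)); print(n,a,None if j is None else np.round(j,2),j2 is not None)
E
```

```text
push 8.6 [ 0.    0.52  0.77  1.77 -0.42  1.02  1.08] True
push 188.6 [-0.23  0.77  1.25  1.78 -0.79  1.2  -1.73] True
mat -11 [-0.02  0.56  0.84  1.75 -0.48  1.05  0.8 ] True
mat 169 [-0.21  0.78  1.25  1.76 -0.8   1.21 -2.06] True
jigA 95.2 [-0.38  0.41  0.72  1.79 -0.31  1.06  2.12] True
jigA -84.8 [-0.54  0.49  0.98  1.8  -0.45  1.1  -0.88] True
jigB 95.2 [-0.32  0.49  0.65  1.66 -0.33  1.1   2.09] True
jigB -84.8 [-0.44  0.55  0.86  1.67 -0.45  1.13 -0.94] True
jigC 95.2 [-0.41  0.39  0.24  1.72 -0.1   1.05  1.52] True
jigC -84.8 [-0.73  0.44  0.68  1.74 -0.31  1.07 -1.42] True
rackb 79.2 [-0.77  0.45  0.04  1.76 -0.02  0.94  0.65] True
rackb -100.8 [-1.21  0.51  0.65  1.79 -0.37  0.97 -2.17] True
rackr 79.2 [-0.64  0.59  0.07  1.52 -0.05  1.03  0.82] True
rackr -100.8 [-1.02  0.67  0.67  1.55 -0.45  1.08 -2.  ] True
hr 50 [-0.32  0.55  0.57  1.7  -0.34  0.99  1.25] True
hr -130 [-0.66  0.85  1.25  1.72 -0.86  1.23 -1.46] True
hr -40 [-0.44  0.6   0.76  1.71 -0.47  1.03 -0.21] True
hr 140 [-0.1   0.51  0.24  1.68 -0.14  0.97  2.64] True
hb 50 [-0.46  0.36  0.5   1.96 -0.22  0.88  1.03] True
hb -130 [-0.93  0.66  1.26  1.98 -0.73  1.06 -1.6 ] True
hb -40 [-0.59  0.39  0.67  1.96 -0.31  0.89 -0.45] True
hb 140 [-0.25  0.34  0.23  1.94 -0.1   0.87  2.47] True
hg 50 [-0.42  0.43  0.69  1.92 -0.34  0.91  1.31] True
hg -130 [-0.74  0.7   1.26  1.94 -0.76  1.09 -1.43] True
hg -40 [-0.51  0.46  0.81  1.92 -0.41  0.93 -0.19] True
hg 140 [-0.19  0.38  0.38  1.91 -0.18  0.89  2.71] True
```

```bash
python3 - <<'E'
from m import *
p=(484.7,-353.8)
robot.gripper_open()
robot.move_to(T(p,200),q(8.6)); st('above')
robot.line_to(T(p,86),vel=120); st('down')
robot.clamp(60); st('clamp')
f=grab('top','a1.png');grab('side','a1s.png')
robot.line_to(T(p,110),vel=80); st('lift')
E
python3 -c "
import cv2
a=cv2.imread('pics/a1s.png');cv2.imwrite('pics/a1z.png',cv2.resize(a[200:400,330:560],None,fx=3,fy=3))"
```

```text
above t3.9 tcp [ 485.3 -353.   354.9] F [ 0.2 -0.5 -0.4] w85.3 j [-0.03  0.52  0.82  1.76 -0.43  1.06  1.09]
down t5.0 tcp [ 484.9 -354.1  241.7] F [ 0.3  0.3 -0.5] w85.4 j [ 0.05  0.65  0.71  1.84 -0.55  0.85  1.19]
clamp t5.6 tcp [ 484.9 -353.8  241.3] F [0.4 1.  1.8] w17.4 j [ 0.05  0.65  0.71  1.84 -0.56  0.85  1.19]
lift t6.2 tcp [ 484.8 -353.8  265.5] F [ 0.7  0.3 -3.3] w17.6 j [ 0.03  0.62  0.74  1.83 -0.53  0.9   1.17]
```

View pics/a1z.png

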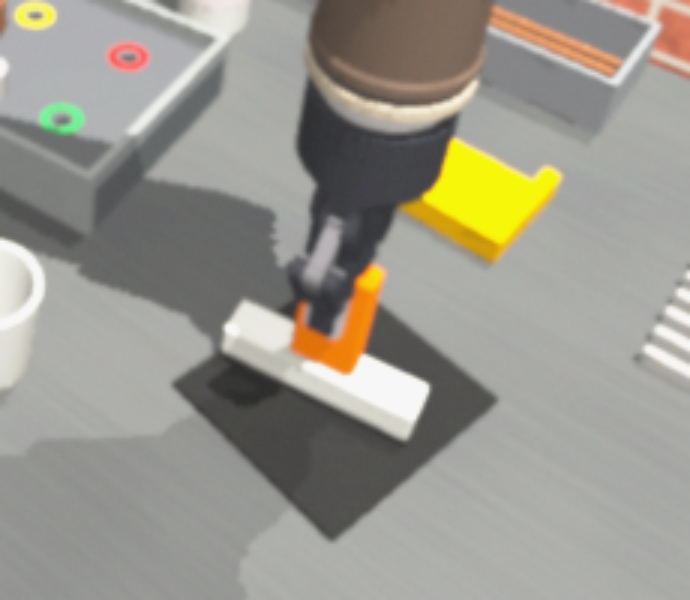

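```bash
python3 - <<'E'
from m import *
p=(484.7,-353.8)
robot.line_to(T(p,216),vel=200)
robot.move_to(T(j2w(-27,-95),216),q(-84.77)); st('over')
grab('top','b1.png');grab('side','b1s.png')
robot.line_to(T(j2w(-27,-95),135),vel=150); st('near')
E
python3 -c "
import cv2
a=cv2.imread('pics/b1.png');a=cv2.resize(a[130:260,220:400],None,fx=3,fy=3)
b=cv2.imread('pics/b1s.png');b=cv2.resize(b[140:270,230:410],None,fx=3,fy=3)
import numpy as np;cv2.imwrite('pics/b1z.png',cv2.resize(np.vstack([a,b]),None,fx=.77,fy=.77))"
```

```text
over t8.4 tcp [ 555.  -139.   370.6] F [ 0.1 -0.2 -4. ] w17.4 j [-0.67  0.66  1.27  1.82 -0.68  1.19 -0.66]
near t9.2 tcp [ 555.4 -139.   290.6] F [ 0.3 -0.9 -3. ] w17.4 j [-0.61  0.74  1.16  1.89 -0.79  1.06 -0.59]
```

View pics/b1z.png

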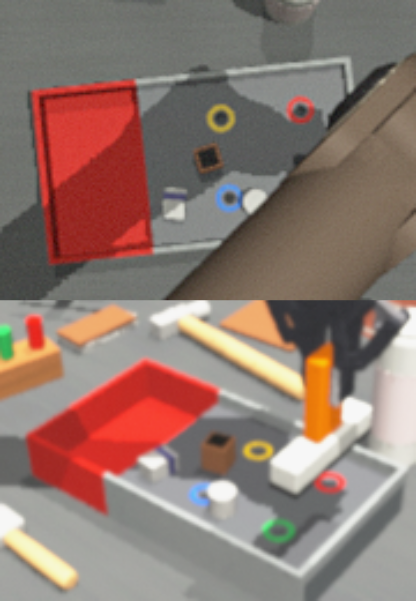

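```bash
python3 - <<'E'
from m import *
s=grab('side')
im=cv2.cvtColor(s['pixels'],cv2.COLOR_RGB2BGR)
pts=[[*j2w(-27+a,-95+b),53+28] for a,b in((-60,-14),(60,-14),(60,14),(-60,14))]
for u in proj(s,pts): cv2.circle(im,(int(round(u[0])),int(round(u[1]))),1,(255,0,255),-1)
cv2.imwrite('pics/c1.png',cv2.resize(im[150:270,260:420],None,fx=4,fy=4))
E
```

```text
(no output)
```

View pics/c1.png

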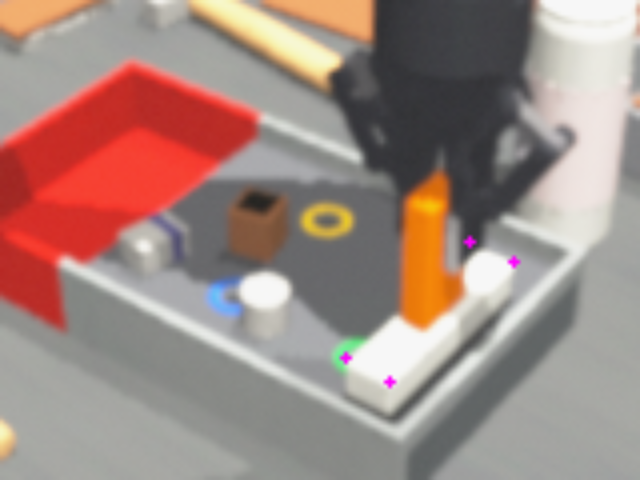

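```bash
python3 - <<'E'
from m import *
r=robot.line_to(T(j2w(-25,-93),119),vel=25,stop_force=4); o=st('touch %s'%r)
z=o['tcp_pos'][2]-155+1.2
robot.line_to(T(j2w(-25,-93),z),vel=30);st('up')
s=grab('side','d0.png')
robot.line_to(T(j2w(-25,30),z),vel=90,stop_force=25); st('mid')
grab('side','d1.png')
E
python3 -c "
import cv2
import numpy as np
o=[cv2.resize(cv2.imread('pics/d%d.png'%i)[150:270,240:420],None,fx=4,fy=4)[:,:] for i in(0,1)]
cv2.imwrite('pics/dz.png',cv2.resize(np.vstack(o),None,fx=.62,fy=.62))"
```

```text
touch True t9.8 tcp [ 556.7 -136.7  277.2] F [-0.9 -1.1  5.2] w17.6 j [-0.6   0.76  1.14  1.9  -0.81  1.04 -0.58]
up t10.0 tcp [ 557.1 -136.1  278.1] F [ 1.2 -0.1 -2.9] w17.7 j [-0.6   0.76  1.14  1.9  -0.81  1.04 -0.59]
mid t11.6 tcp [545.9 -14.3 278.5] F [ 0.5 -0.5 -2.6] w17.5 j [-0.86  0.74  1.19  1.97 -0.82  1.03 -0.77]
```

View pics/dz.png

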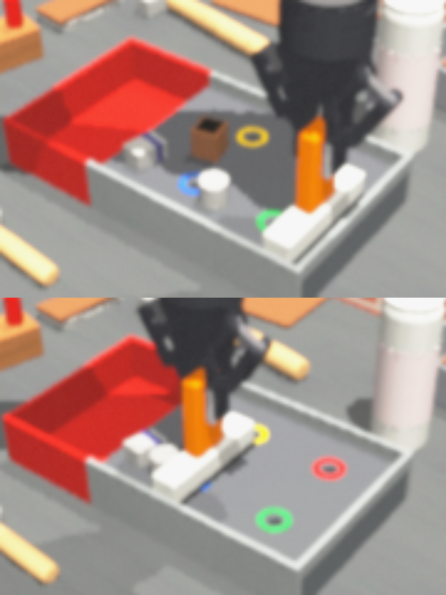

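```bash
python3 - <<'E'
from m import *
robot.line_to(T(j2w(-25,132),123.4),vel=90,stop_force=25); st('end')
robot.line_to(T(j2w(-25,112),123.4),vel=150)
robot.line_to(T(j2w(-25,100),216),vel=200); st('up')
grab('side','e.png');grab('top','et.png')
E
python3 -c "
import cv2
import numpy as np
a=cv2.resize(cv2.imread('pics/e.png')[150:270,230:420],None,fx=4,fy=4)
b=cv2.resize(cv2.imread('pics/et.png')[140:260,220:410],None,fx=4,fy=4)
cv2.imwrite('pics/ez.png',cv2.resize(np.vstack([a,b]),None,fx=.62,fy=.62))"
```

```text
end t12.9 tcp [536.6  87.1 278.5] F [-0.5  0.3 -2.8] w17.4 j [-1.06  0.75  1.21  1.97 -0.84  1.04 -0.93]
up t13.8 tcp [539.2  56.6 370.2] F [-0.4  0.3 -2.7] w17.3 j [-1.09  0.65  1.34  1.89 -0.69  1.18 -0.98]
```

View pics/ez.png

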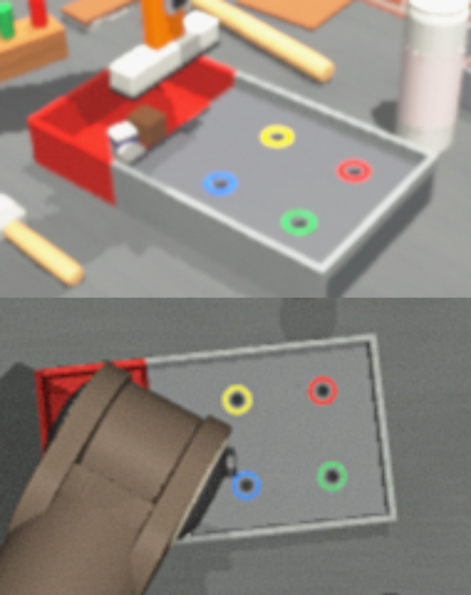

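```bash
python3 - <<'E'
from m import *
robot.move_to(T(j2w(-10,-130),216),q(-84.77)); st('back')
grab('side','g.png');grab('top','gt.png')
E
python3 -c "
import cv2
import numpy as np
a=cv2.resize(cv2.imread('pics/g.png')[150:250,230:350],None,fx=6,fy=6,interpolation=2)
b=cv2.resize(cv2.imread('pics/gt.png')[150:250,220:340],None,fx=6,fy=6,interpolation=2)
cv2.imwrite('pics/gz.png',cv2.resize(np.hstack([a,b]),None,fx=.55,fy=.55))"
```

```text
back t14.8 tcp [ 575.5 -171.   370.2] F [ 0.2 -0.9 -4. ] w17.5 j [-0.56  0.68  1.2   1.75 -0.67  1.2  -0.65]
```

View pics/gz.png

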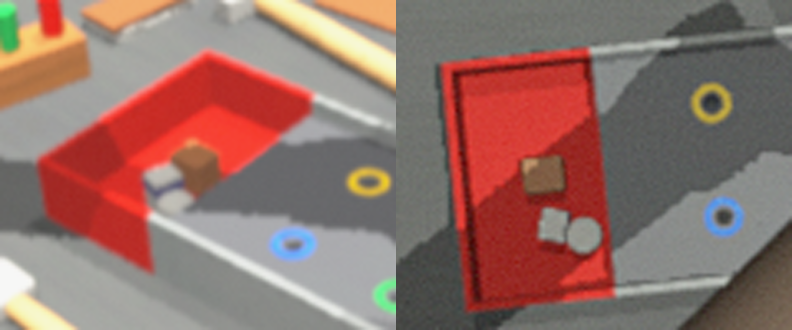

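```bash
python3 - <<'E'
from m import *
p=(488.4,-363.8)
robot.move_to(T(p,216),q(-11)); st('over')
robot.line_to(T(p,96),vel=180)
r=robot.line_to(T(p,83),vel=20,stop_force=4); st('touch %s'%r)
robot.gripper_open(); st('open')
robot.line_to(T(p,200),vel=200)
robot.move_to(T((510,369-80),200),q(79.2)); st('rack side')
grab('side','k.png');grab('top','kt.png')
E
python3 -c "
import cv2
import numpy as np
a=cv2.imread('pics/kt.png')
cv2.imwrite('pics/kz.png',np.hstack([cv2.resize(a[190:265,415:485],None,fx=6,fy=6,interpolation=2),cv2.resize(a[175:250,140:195],None,fx=6,fy=6,interpolation=2)]))
"
```

```text
over t16.2 tcp [ 489.2 -362.7  370.7] F [-0.   0.6 -3.1] w17.3 j [-0.02  0.52  0.83  1.72 -0.42  1.1   0.75]
touch True t17.5 tcp [ 488.6 -363.8  241.2] F [-1.4  1.   6.1] w17.5 j [ 0.07  0.67  0.71  1.82 -0.56  0.87  0.86]
open t18.2 tcp [ 488.2 -363.3  240.2] F [ 0.2 -0.9  0.5] w85.3 j [ 0.07  0.67  0.71  1.82 -0.56  0.87  0.86]
rack side t21.3 tcp [510.7 287.7 355.1] F [-0.1  0.  -0. ] w85.2 j [-0.96  0.42  0.49  1.78 -0.23  1.    0.99]
```

View pics/kz.png

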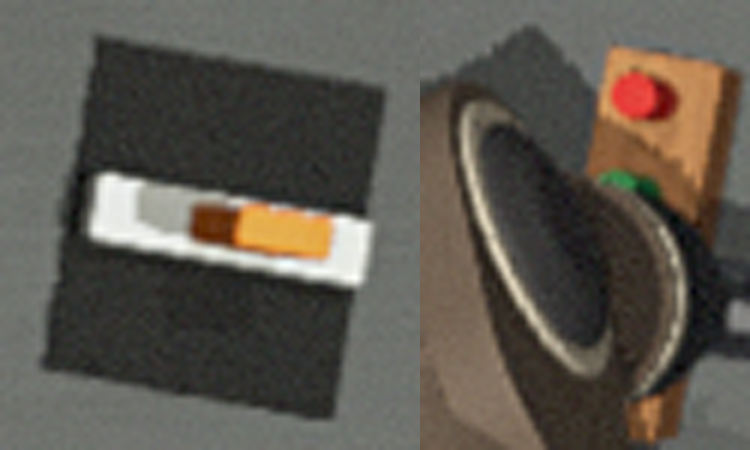

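View pics/k.png

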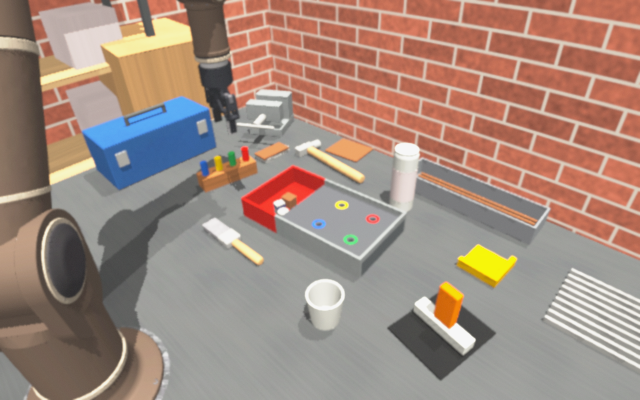

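```bash
python3 - <<'E'
from m import *
f=grab('top')
P=lambda x,y,k=6,ox=415,oy=190:((x+.5)/k-.5+ox,(y+.5)/k-.5+oy)
F=[onz(f,*P(*p),32) for p in [(95,173),(375,220),(361,287),(89,241)]]
print(np.mean(F,0).round(1),[np.linalg.norm(F[i]-F[(i+1)%4]).round(1) for i in range(4)])
M=[onz(f,*P(*p),4) for p in [(97,36),(385,88),(333,418),(42,368)]];print(np.mean(M,0).round(1))
E
```

```text
[ 487.7 -363.4   32. ] [np.float64(123.1), np.float64(29.7), np.float64(119.4), np.float64(29.6)]
[ 488.6 -364.     4. ]
```

```bash
cat > pin.py <<'E'
from m import *
CAP={'red':(593.9,345.6),'green':(552.5,354.0),'yellow':(511.7,362.7),'blue':(470.6,369.2)}
HOLE={'red':(624,-97.2),'yellow':(615.4,-7.2),'green':(534.4,-104.2),'blue':(526,-15.7)}
def pick(k):
    p=CAP[k]
    robot.move_to(T(p,140),q(79.2))
    r=robot.line_to(T(p,66),vel=120,stop_force=15); st('down %s'%r)
    robot.clamp(40); o=st('clamp')
    robot.line_to(T(p,150),vel=150); st('lift')
def insert(k,dx=0,dy=0,a=50):
    p=np.array(HOLE[k])+[dx,dy]
    robot.move_to(T(p,135),q(a))
    robot.line_to(T(p,106),vel=100)
    r=robot.line_to(T(p,65.5),vel=35,stop_force=10); o=st('ins %s %s'%(k,r)); return o['tcp_pos'][2]-155
E
python3 - <<'E'
from pin import *
pick('blue'); 
z=insert('blue');print(z)
grab('side','p1.png')
E
python3 -c "
import cv2
a=cv2.imread('pics/p1.png');cv2.imwrite('pics/p1z.png',cv2.resize(a[130:260,190:420],None,fx=3.4,fy=3.4,interpolation=2))"
```

```text
down False t22.7 tcp [471.2 369.  221.7] F [ 0.8 -0.1 -0.6] w85.2 j [-1.03  0.6   0.39  1.84 -0.32  0.76  0.92]
clamp t23.3 tcp [470.6 369.3 221.3] F [-1.2  0.1  4.2] w18.7 j [-1.03  0.6   0.39  1.84 -0.32  0.76  0.92]
lift t24.0 tcp [470.2 369.1 304.3] F [-0.1  0.  -1.4] w18.8 j [-1.07  0.49  0.45  1.79 -0.26  0.91  0.87]
ins blue True t27.0 tcp [526.2 -16.3 221.3] F [-1.   0.1  6.7] w18.9 j [-0.5   0.54  0.58  2.03 -0.46  0.69  1.24]
66.27423119620536
```

View pics/p1z.png

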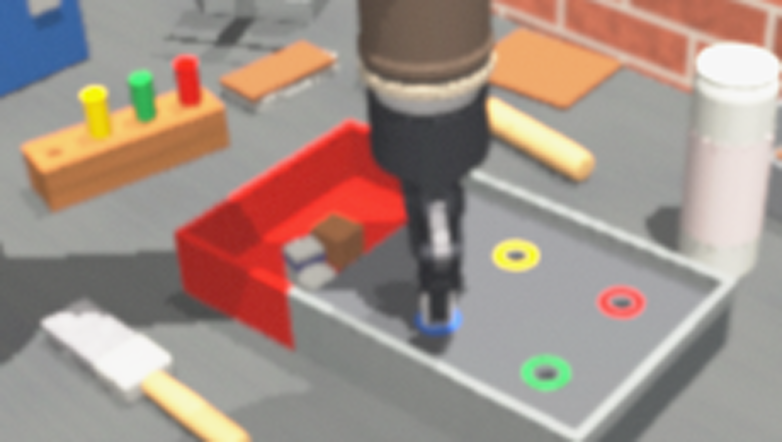

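```bash
cat >> pin.py <<'E'
def release(k,a=50):
    p=robot.get_obs()['tcp_pos']; 
    r=robot.line_to([p[0],p[1],p[2]-3],vel=15,stop_force=10); st('press %s'%r)
    robot.gripper_open(); st('open')
    p=robot.get_obs()['tcp_pos']
    robot.line_to([p[0],p[1],155+150],vel=150); st('up')
E
python3 - <<'E'
from pin import *
release('blue')
grab('side','p1b.png'); 
pick('yellow')
grab('side','p2.png')
z=insert('yellow');print(z)
grab('side','p3.png')
E
python3 -c "
import cv2
import numpy as np
a=[cv2.resize(cv2.imread('pics/%s.png'%k)[150:260,230:420],None,fx=2.6,fy=2.6,interpolation=2) for k in('p1b','p3')];cv2.imwrite('pics/p2z.png',np.vstack(a))"
```

```text
press True t27.2 tcp [526.3 -16.5 221.2] F [-3.2  0.7 10. ] w18.8 j [-0.5   0.54  0.58  2.03 -0.46  0.69  1.24]
open t27.9 tcp [526.4 -17.1 220.6] F [ 0.4 -0.  -0.6] w85.2 j [-0.5   0.55  0.58  2.03 -0.46  0.69  1.24]
up t28.6 tcp [526.1 -16.9 304.5] F [-0.6  0.4 -0.7] w85.5 j [-0.59  0.42  0.68  1.98 -0.34  0.86  1.15]
down False t30.9 tcp [512.2 362.6 221.5] F [-0.5  0.   0.2] w85.4 j [-1.01  0.65  0.45  1.77 -0.38  0.8   1.01]
clamp t31.5 tcp [511.7 362.6 221.3] F [-1.2 -1.3  5.2] w19.1 j [-1.01  0.65  0.45  1.77 -0.38  0.8   1.01]
lift t32.2 tcp [511.3 362.7 304.2] F [-0.2 -0.2 -1.6] w18.7 j [-1.05  0.55  0.51  1.72 -0.32  0.95  0.96]
ins yellow True t35.2 tcp [615.6  -7.8 221.3] F [-1.2  0.3  5.2] w19.4 j [-0.48  0.67  0.59  1.81 -0.5   0.82  1.23]
66.31378403013977
```

View pics/p2z.png

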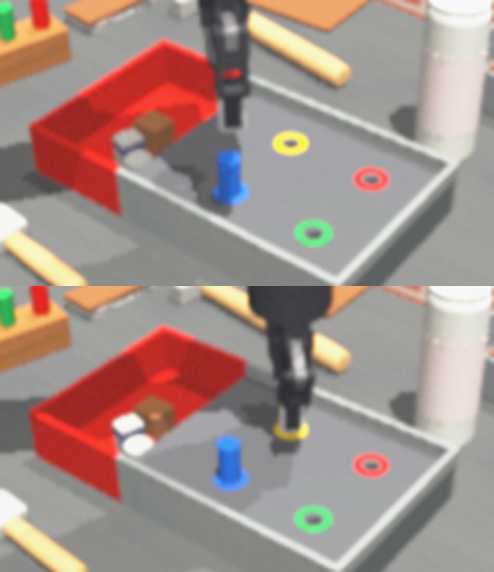

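Blue stands home upright on its ring; yellow went down to the home height too. Next, green and red.

```bash
python3 - <<'E'
from pin import *
release('yellow')
for k in('green','red'):
    pick(k)
    if robot.get_obs()['gripper_width']<15: print('no pin');break
    z=insert(k);print(z)
    if z>67.5: break
    release(k)
E
```

```text
press True t35.5 tcp [615.7  -7.9 221.3] F [-2.4 -0.1  8.1] w18.5 j [-0.48  0.67  0.59  1.81 -0.5   0.82  1.24]
open t36.1 tcp [615.7  -8.6 220.6] F [ 0.4 -0.7  1.2] w85.5 j [-0.48  0.67  0.59  1.81 -0.5   0.81  1.24]
up t36.8 tcp [615.4  -8.3 304.4] F [-0.  -0.9 -0.3] w85.2 j [-0.53  0.57  0.67  1.76 -0.42  0.96  1.17]
down False t39.0 tcp [553.  353.8 221.6] F [0.8 0.1 0.8] w85.1 j [-0.97  0.7   0.48  1.7  -0.41  0.85  1.08]
clamp t39.6 tcp [552.6 354.1 221.4] F [-1.2 -0.1  3.7] w19.0 j [-0.97  0.7   0.48  1.7  -0.41  0.85  1.08]
lift t40.3 tcp [552.  354.  304.1] F [-0.5 -0.5 -0.6] w19.1 j [-1.    0.6   0.54  1.65 -0.35  0.99  1.03]
ins green True t43.5 tcp [ 534.3 -105.3  221.3] F [-1.7 -0.3  5.5] w19.1 j [-0.39  0.59  0.67  1.99 -0.54  0.74  1.48]
66.2897750208281
press True t43.7 tcp [ 534.4 -105.4  221.2] F [-2.7  0.3  9.7] w18.7 j [-0.39  0.59  0.67  1.99 -0.54  0.74  1.48]
open t44.4 tcp [ 534.2 -106.2  221.1] F [-0.4  0.1  0.1] w85.3 j [-0.39  0.59  0.67  1.99 -0.54  0.74  1.48]
up t45.1 tcp [ 533.9 -105.9  304.5] F [-0.3  0.5 -0.7] w85.3 j [-0.47  0.48  0.77  1.94 -0.42  0.9   1.38]
down False t47.5 tcp [594.3 345.5 221.6] F [ 0.8  0.4 -0.3] w85.3 j [-0.96  0.76  0.56  1.61 -0.49  0.91  1.17]
clamp t48.1 tcp [594.  345.7 221.4] F [-2.3  0.2  3.5] w19.1 j [-0.96  0.76  0.56  1.61 -0.49  0.91  1.17]
lift t48.8 tcp [593.5 345.6 304.1] F [-0.1  0.3 -0.9] w18.8 j [-0.99  0.67  0.62  1.56 -0.43  1.05  1.12]
ins red True t52.0 tcp [624.  -97.5 221.3] F [-0.8  0.2  6.5] w18.7 j [-0.39  0.72  0.69  1.77 -0.59  0.86  1.45]
66.31923181479613
press True t52.2 tcp [624.1 -97.8 221.3] F [-2.   0.1  7.6] w18.4 j [-0.39  0.72  0.69  1.77 -0.59  0.87  1.45]
open t52.8 tcp [623.8 -98.  220.3] F [ 0.1 -0.7 -0. ] w85.5 j [-0.39  0.72  0.69  1.77 -0.59  0.86  1.45]
up t53.6 tcp [623.5 -97.7 304.4] F [ 0.5 -0.6 -1.1] w85.5 j [-0.44  0.63  0.77  1.72 -0.5   1.01  1.38]
```

```bash
python3 - <<'E'
from pin import *
robot.set_joints([-1.252, 0.411, -0.013, 1.596, 0.006, 1.134, -0.082]); st()
s=grab('side','fs.png');f=grab('top','ft.png')
from meas import comps
for k in CAP:
    c=[x for x in comps(f,k) if 290<x[0][0]<385 and 160<x[0][1]<240]; print(k,[onz(f,*x[0],79)[:2].round(1) for x in c],HOLE[k])
a=cv2.imread('pics/ft.png');cv2.imwrite('pics/fz1.png',cv2.resize(a[145:250,225:390],None,fx=4.8,fy=4.8,interpolation=2))
b=cv2.imread('pics/fs.png');cv2.imwrite('pics/fz2.png',cv2.resize(b[150:270,235:410],None,fx=4.5,fy=4.5,interpolation=2))
E
```

```text
t56.3 tcp [236.9 578.4 404.6] F [-0.1 -0.2 -0. ] w85.3 j [-1.25  0.41 -0.01  1.6   0.01  1.13 -0.08]
red [array([620.6, -94.2])] (624, -97.2)
green [array([ 533.7, -102.2])] (534.4, -104.2)
yellow [array([612.5,  -7.2])] (615.4, -7.2)
blue [array([526.1, -15.3])] (526, -15.7)
```

View pics/fz1.png

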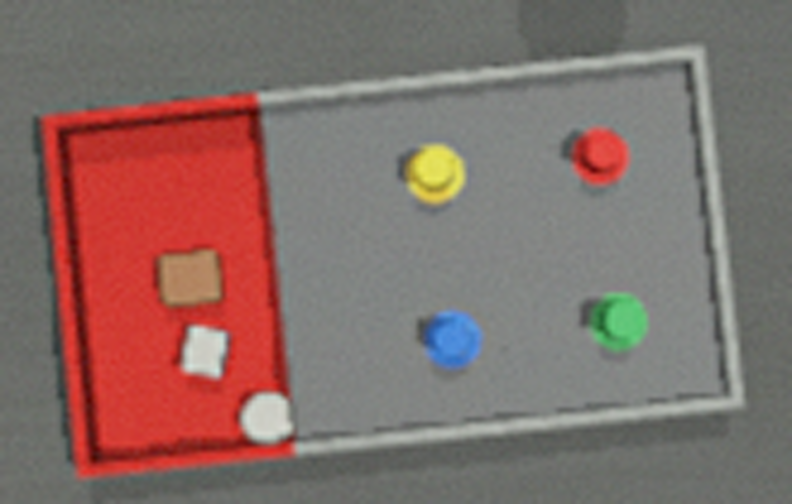

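View pics/fz2.png

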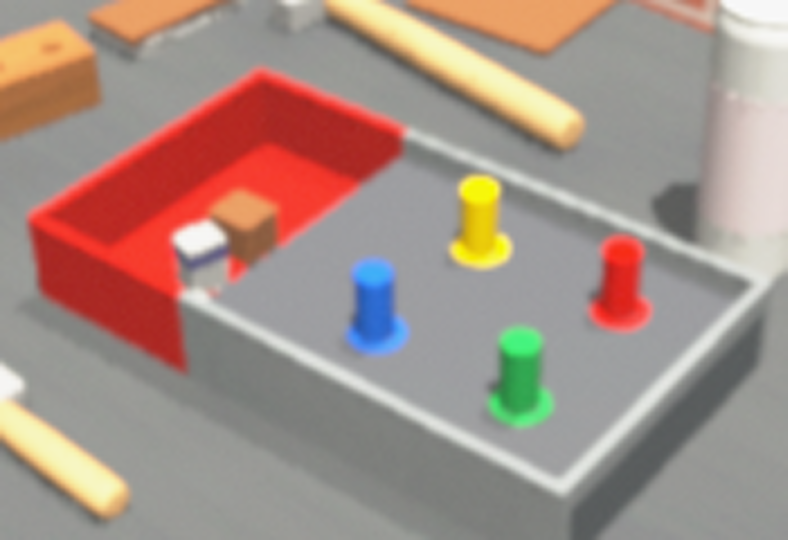

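View pics/ft.png

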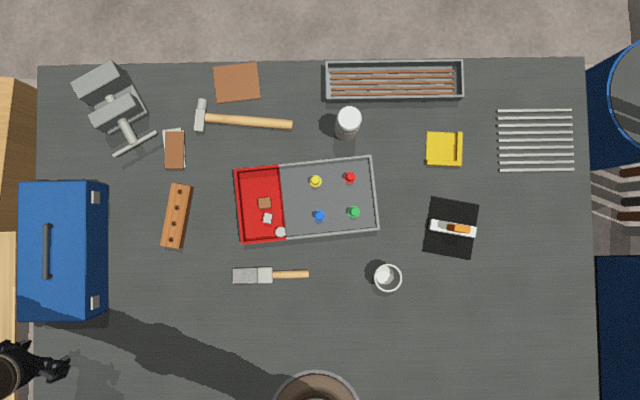

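```bash
python3 - <<'E'
from m import *
robot.wait(1.0)
f=grab('top','ft2.png');s=grab('side','fs2.png')
P=lambda x,y:((x+.5)/4.8-.5+225,(y+.5)/4.8-.5+145)
for n,p,z in(('round',(266,417),28),('flat',(205,352),28),('tube',(190,279),32),('round@64',(266,417),64)): print(n,w2j(onz(f,*P(*p),z)).round(1))
b=cv2.imread('pics/ft.png').astype(int);c=cv2.imread('pics/ft2.png').astype(int)
print('max diff',abs(cv2.GaussianBlur(b.astype('f4'),(5,5),0)-cv2.GaussianBlur(c.astype('f4'),(5,5),0))[150:250,230:385].max())
E
```

```text
round [-75.9 135.4]
flat [-37.3 164.7]
tube [  2.9 168.4]
round@64 [-75.4 132.7]
max diff 4.9648438
```

```bash
python3 -c "
from m import *
robot.sign_off(); st('done')"
```

```text
the job is handed in; nothing more can be done
the job is handed in; nothing more can be done
```

The job is done and handed in after about 58 s of robot time.

- **Offcuts:** Three were present: the square tube, the round bar and the flat bar. One sweep with the pusher put them all in the red pan, and the fingers never touched them.
- **Pusher:** It stands upright on its mat, measured about 1 mm from the middle.
- **Pins:** All four pins were present. I picked each from the rack and pushed it into the hole ringed in its own colour. Each went in at the first try. The grip height at full depth was 66.3 mm, against 66 mm for fully home, and each then took a short extra push of about 10 N.

**Last checks:**
- The final pictures from both cameras show the plate clear, the pins upright on their rings, the offcuts on the pan floor and the other items looking unmoved. Nothing moved over a further second.
- The round bar had shifted a few centimetres inside the pan between the sweep and the last check. It now stands in the pan's corner against the plate edge, measured fully inside.
- A colour-mask check of the cap positions read up to about 4.5 mm off the hole positions. I put this down to the mask blending each cap with its painted ring at a different height. I relied on the grip heights and the pictures for the pins instead.

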